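Find the loaded specimen canister by weight

TASK

One of the three closed canisters standing on the bench is filled with steel test coupons and the other two hold only foam; they look the same, so lift them to tell by weight. Stand the loaded one upright inside the white tray, and leave the two light ones standing upright where they were at the start. Do not tip over any canister.

Things in the scene. Friction and masses are not known exactly. Their poses are not given: they have to be found in the camera images.
- can_a_mid (a point): centre (half-way up, on the axis) of one of three closed look-alike canisters, at the robot's left of the row: upright bare aluminium cylinder 50 mm in diameter and 80 mm high in all, the top 14 mm being a black screwed-on cap 49 mm in diameter; z is its axis, up. Loose on the bench. One of the three, any of them, is filled with steel test coupons and weighs 0.55 to 0.78 kg; the other two hold only foam and weigh 0.12 to 0.21 kg
- can_b_mid (a point): centre (half-way up, on the axis) of one of three closed look-alike canisters, in the middle of the row: upright bare aluminium cylinder 50 mm in diameter and 80 mm high in all, the top 14 mm being a black screwed-on cap 49 mm in diameter; z is its axis, up. Loose on the bench. One of the three, any of them, is filled with steel test coupons and weighs 0.55 to 0.78 kg; the other two hold only foam and weigh 0.12 to 0.21 kg
- can_c_mid (a point): centre (half-way up, on the axis) of one of three closed look-alike canisters, at the robot's right of the row: upright bare aluminium cylinder 50 mm in diameter and 80 mm high in all, the top 14 mm being a black screwed-on cap 49 mm in diameter; z is its axis, up. Loose on the bench. One of the three, any of them, is filled with steel test coupons and weighs 0.55 to 0.78 kg; the other two hold only foam and weigh 0.12 to 0.21 kg
- tray: white open tray fixed to the bench, at the left or the right end of the row: 160 mm along its x, 140 mm along its y, walls 20 mm high and 4 mm thick, floor 4 mm thick. Origin: centre of its underside, on the bench; z up. A dark machine vice, 56 mm high, about 160 by 80 mm, stands at the other end of the row
Not all that is in view belongs to the job. Of the things like the tray, leave any that is brown; of the rest the smaller one is meant.

How it is judged (in metres and radians):
At the end, for the whole second after the job is handed in: The loaded canister (the one pressing on the tray with more than 3.6 N) stands at rest inside the tray, upright within 10 degrees; the two light canisters stand at rest, upright within 10 degrees, within 40 mm of where they started ((((contact force between can_a and tray above 3.6 N and x of can_a_mid in the frame of tray between -0.075 and 0.075 m and y of can_a_mid in the frame of tray between -0.065 and 0.065 m and z of can_a_mid in the frame of tray below 0.05 m and angle between can_a_mid's own z axis and vertical below 0.17 rad and linear speed of can_a below 0.02 m/s) and (distance of can_b_mid from where it was at the start of the episode below 0.04 m and angle between can_b_mid's own z axis and vertical below 0.17 rad and linear speed of can_b below 0.02 m/s) and (distance of can_c_mid from where it was at the start of the episode below 0.04 m and angle between can_c_mid's own z axis and vertical below 0.17 rad and linear speed of can_c below 0.02 m/s)) or ((contact force between can_b and tray above 3.6 N and x of can_b_mid in the frame of tray between -0.075 and 0.075 m and y of can_b_mid in the frame of tray between -0.065 and 0.065 m and z of can_b_mid in the frame of tray below 0.05 m and angle between can_b_mid's own z axis and vertical below 0.17 rad and linear speed of can_b below 0.02 m/s) and (distance of can_a_mid from where it was at the start of the episode below 0.04 m and angle between can_a_mid's own z axis and vertical below 0.17 rad and linear speed of can_a below 0.02 m/s) and (distance of can_c_mid from where it was at the start of the episode below 0.04 m and angle between can_c_mid's own z axis and vertical below 0.17 rad and linear speed of can_c below 0.02 m/s)) or ((contact force between can_c and tray above 3.6 N and x of can_c_mid in the frame of tray between -0.075 and 0.075 m and y of can_c_mid in the frame of tray between -0.065 and 0.065 m and z of can_c_mid in the frame of tray below 0.05 m and angle between can_c_mid's own z axis and vertical below 0.17 rad and linear speed of can_c below 0.02 m/s) and (distance of can_a_mid from where it was at the start of the episode below 0.04 m and angle between can_a_mid's own z axis and vertical below 0.17 rad and linear speed of can_a below 0.02 m/s) and (distance of can_b_mid from where it was at the start of the episode below 0.04 m and angle between can_b_mid's own z axis and vertical below 0.17 rad and linear speed of can_b below 0.02 m/s)))); the robot touches nothing.
It fails at once if a canister tipped over (more than 40 degrees from upright) (angle between any of can_a_mid, can_b_mid, can_c_mid's own z axis and vertical above 0.7 rad).
It also fails if it takes over 58 s, if anything falls off the work surface, if the arm or the gripper's body presses on something with over 40 N, if the wrist force passes 120 N, or if a joint passes its speed limit or range.

ROBOT

A 6-joint arm with a two-finger parallel gripper is mounted at the origin on the work surface. World frame = base frame: x ahead of the robot, y to its left, z up, the work surface at z = 0. Lengths are in m, angles in degrees, forces in N, time in s.
With the tool pointing down it reaches from about 0.425 to 0.95 m from the base axis. Payload 14.7 kg.
Tool frame: the origin (TCP) lies midway between the tips of the shut fingers; the grasp point (between the pads) lies 19 mm behind it; z points along the fingers, y is the line along which they close (so a half turn about z gives the same grasp; the last joint's range is limited). The gripper opens to 85 mm and grips with 20 to 120 N. Pads are 22 mm wide; open, the fingers measure 114 mm over their backs; the gripper's body (76 mm by 85 mm) begins 54 mm behind the grasp point. The pads swing forward as they close: fully open they stand 13 mm farther back than shut.
Start: joints at [70.153, 27.513, 91.461, -0, 61.026, -2.67], TCP at [0.192, 0.621, 0.231] pointing down, gripper open.
Joint ranges: [-157.49, 157.49], [-46.99, 117.5], [13.45, 153.17], [-89.5, 269.5], [5.16, 153.95], [-167.48, 167.48]. Speed limits (degrees/s): [108.29, 108.29, 136.94, 172.46, 172.46, 172.46].

INTERFACE

Orientations are given as [roll, pitch, yaw] about the fixed x, y, z axes, in that order (R = Rz(yaw) Ry(pitch) Rx(roll)).
In Python, from plant import get_obs, capture, sign_off gives the robot as it stands.
- The arm moves only by the shell command python3 -m creep 'ROWS' [FORCE]. ROWS is JSON, one flat list of numbers, 7 for each row, row after row: the closure in counts, from 0 (fully open) to 255 (shut), then the shift along the world's x, y, z in units of 0.8 m (1.0 is 0.8 m), then the turn, a rotation vector about the world's x, y, z in units of 0.5 rad (1.0 is 0.5 rad). A call has 1 to 12 rows; each row shifts and turns the commanded pose from where the row before left it; what a row does not reach is not made up. A row lasts 1/10 s, in which the tool goes at most 50 mm and 8.59 degrees, less where a joint would pass 70% of its speed; a pose out of reach is approached as far as the arm can. A call with a number of a shift or a turn outside -1 to 1 is refused whole. A call with a gripper value outside its range is refused whole. The fingers move at their own pace and stop on an object; FORCE is the grip in N (left out, the last holds). Time passes only in rows, so rows that do not move let the fingers close. It gives the time, the measured TCP pose, the force, the opening and the grip force at its end, in the units of the state.
- get_obs(): the state, without advancing time (a new reading comes with each control period).
- capture(name): name is "scene" or "top" or "wrist"; returns a dict with "frame" (480x640x3 uint8, red, green, blue), "fx", "fy", "cx", "cy" (pixels), "k1" (the pictures are not rectified: a ray, as slopes to the right and down, at radius r is drawn at 1 + k1 r^2 times it, then the intrinsics apply), "R" (3x3) and "t" (3): a world point X has camera coordinates R X + t. Camera axes: x right, y down, z forward; pixel columns grow to the right and rows downward; lengths in m; the calibration is good to about 2 mm. A picture is of the moment at which its call begins. There is no depth.
- sign_off(): hands the job in; it is judged then, once.
The state is a dict: "t": time; "joints": joint angles; "joint_vel": joint speeds; "joint_efforts": joint torques, N m; "tcp_pos": TCP position; "eef_rot": TCP orientation; "force": force on the tool from outside, world axes, zero at the start; "wrist_torque": the same for the moment, N m; "gripper_width": opening from 0.0 (shut) to 1.0 (fully open); "finger_force": force on a finger pad.
Only numpy, scipy, OpenCV 4.12 (cv2) and the standard library are available. Lean on these libraries where they do the work, as an engineer would, in place of code of your own. Each camera call takes 0.05 s, during which the arm holds its last target. There are 200 camera calls.

## Working session

There is one attempt and no reset: what is moved stays moved. The work goes in short steps, Python scripts to look and compute and a shell command to move; the robot and the scene stay as the last step left them, time stands still between calls to the robot, and variables do not carry over. Pictures are saved under pics/ and viewed, at most 10 in all, crops included, and the job is handed in when it is done.

```bash
mkdir -p pics; cat > h.py <<'E'
import numpy as np, cv2
from plant import get_obs, capture, sign_off
def snap(n,f):
    c=capture(n); cv2.imwrite('pics/'+f+'.png',cv2.cvtColor(c['frame'],cv2.COLOR_RGB2BGR)); np.save('pics/'+f+'.npy',c,allow_pickle=True); return c
def load(f): return np.load('pics/'+f+'.npy',allow_pickle=True).item()
def onplane(c,uv,z):
    K=np.array([[c['fx'],0,c['cx']],[0,c['fy'],c['cy']],[0,0,1]])
    d=((np.array(uv,float)-[c['cx'],c['cy']])/[c['fx'],c['fy']])
    s=d.copy()
    for _ in range(30): s=d/(1+c['k1']*(s@s))
    R=np.array(c['R']);t=np.array(c['t']); o=-R.T@t; v=R.T@np.array([s[0],s[1],1])
    return o+v*(z-o[2])/v[2]
E
python3 - <<'E'
from h import *
snap('top','top0');snap('scene','scene0');print(get_obs())
c=load('top0');print(c['R'],c['t'],c['k1'])
E
```

```text
{'t': 0.1, 'joints': array([ 7.01540305e+01,  2.75454833e+01,  9.14907361e+01,  8.28341185e-05,
        6.10279278e+01, -2.66999905e+00]), 'joint_vel': array([-0.10401706, -0.00995499, -0.08694526,  0.03563888,  0.09577476,
        0.05364333]), 'joint_efforts': array([ 1.19856817e-03, -9.52240419e+01, -4.31044436e+01, -7.01299950e-05,
        5.13531835e-03, -9.66823507e-06]), 'tcp_pos': array([0.19179853, 0.62065499, 0.23074152]), 'eef_rot': array([-1.79935926e+02, -3.06053805e-03,  1.62823988e+02]), 'force': array([-0.6106931 , -0.15797905, -0.04975151]), 'wrist_torque': array([-0.00915726, -0.0189746 ,  0.01842143]), 'finger_force': 0.0, 'gripper_width': 0.9999890185834323}
[[-0.01604957 -0.99925491 -0.03510051]
 [-0.98249945  0.02227638 -0.18492859]
 [ 0.18557271  0.0315182  -0.98212493]] [0.01321647 0.44220949 0.8411261 ] 0.04534360687933915
```

View pics/top0.png

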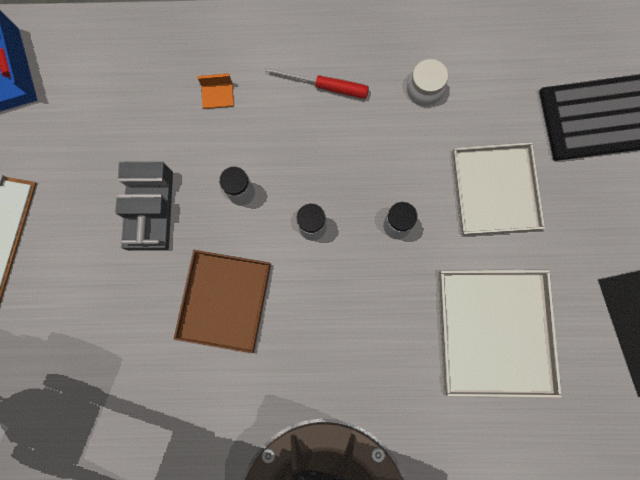

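View pics/scene0.png

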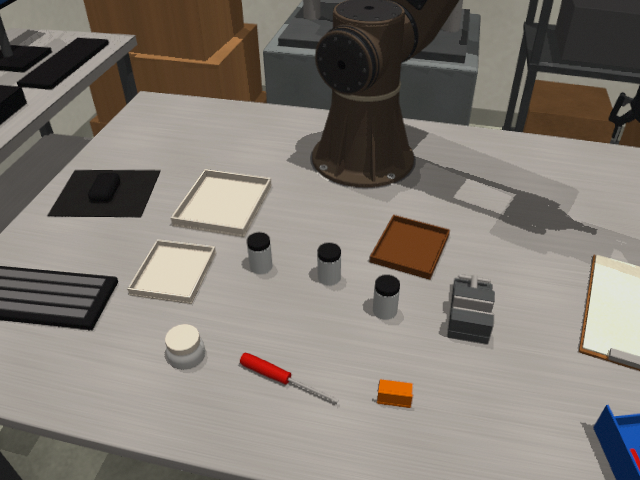

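The top view shows the three black-capped cans at about (235,180), (311,218) and (402,216). The target tray is the smaller white one at (499,188); the brown tray and the larger white tray are decoys, and the vice is at (145,205).

```bash
python3 - <<'E'
from h import *
c=load('top0');f=c['frame']; g=cv2.cvtColor(f,cv2.COLOR_RGB2GRAY)
def blob(m,u,v,r):
    w=np.zeros_like(m); w[v-r:v+r,u-r:u+r]=m[v-r:v+r,u-r:u+r]
    cs,_=cv2.findContours(w,cv2.RETR_EXTERNAL,cv2.CHAIN_APPROX_NONE); return max(cs,key=cv2.contourArea)
for n,u,v in(('a',235,180),('b',311,218),('c',402,216)):
    k=blob((g<55).astype(np.uint8),u,v,26); (x,y),ax,_=cv2.fitEllipse(cv2.convexHull(k)); print(n,x,y,ax,cv2.contourArea(k),onplane(c,(x,y),.08).round(4))
hsv=cv2.cvtColor(f,cv2.COLOR_RGB2HSV)
# tray rim
k=blob(((g>185)&(hsv[...,1]>8)).astype(np.uint8),499,188,52)
r=cv2.minAreaRect(k);P=np.array([onplane(c,p,.02)[:2] for p in cv2.boxPoints(r)]);print(r,P.round(3),P.mean(0))
print(np.linalg.norm(np.diff(P,axis=0),axis=1))
s=load('scene0');gs=cv2.cvtColor(s['frame'],cv2.COLOR_RGB2GRAY)
for n,u,v in(('a',387,286),('b',329,252),('c',259,242)):
    k=blob((gs<55).astype(np.uint8),u,v,22);(x,y),ax,_=cv2.fitEllipse(cv2.convexHull(k));print(n,x,y,ax,onplane(s,(x,y),.073).round(4))
E
```

```text
a 233.69778442382812 180.79135131835938 (27.51331901550293, 28.00076675415039) 570.5 [0.5437 0.1409 0.08  ]
b 310.6321105957031 218.0420684814453 (27.27322769165039, 28.349416732788086) 574.5 [0.4753 0.0105 0.08  ]
c 402.0314636230469 216.31005859375 (28.390501022338867, 28.60612678527832) 608.5 [ 0.4745 -0.1419  0.08  ]
((495.5605773925781, 190.56495666503906), (82.0660171508789, 72.15843963623047), 83.8844985961914) [[ 0.603 -0.252]
 [ 0.613 -0.379]
 [ 0.463 -0.381]
 [ 0.452 -0.257]] [ 0.53263901 -0.31732981]
[0.12824762 0.15051292 0.12451225]
a 386.9393615722656 285.4295959472656 (21.203018188476562, 24.992544174194336) [0.5474 0.1435 0.073 ]
b 328.7674560546875 252.5665283203125 (19.84299659729004, 23.169408798217773) [0.4789 0.0119 0.073 ]
c 257.95294189453125 241.61749267578125 (18.418628692626953, 22.93217658996582) [ 0.4777 -0.142   0.073 ]
```

Both views agree to about 4 mm: a (0.545, 0.142), b (0.477, 0.011), c (0.476, −0.142), tray centre about (0.534, −0.322). I'll start with a.

```bash
python3 -m creep '[0,0.03,-0.04,0,0,0,0, 0,0.03,-0.04,0,0,0,0, 0,0.03,-0.04,0,0,0,0, 0,0.03,-0.04,0,0,0,0, 0,0.03,-0.04,0,0,0,0, 0,0.03,-0.04,0,0,0,0, 0,0.03,-0.04,0,0,0,0, 0,0.03,-0.04,0,0,0,0, 0,0.03,-0.04,0,0,0,0, 0,0.03,-0.04,0,0,0,0, 0,0.03,-0.04,0,0,0,0, 0,0.03,-0.04,0,0,0,0]' 40
python3 -m creep '[0,0.02,-0.03,0,0,0,0, 0,0.02,-0.03,0,0,0,0, 0,0.02,-0.03,0,0,0,0, 0,0.02,-0.03,0,0,0,0, 0,0,0,0,0,0,0, 0,0,0,0,0,0,0, 0,0,0,0,0,0,0]'
```

```text
t: 1.3
tcp_pos: [0.4805, 0.2355, 0.2312]
eef_rot: [-180.0, -0.0, 162.8]
force: [0.4, 0.6, 0.0]
gripper_width: 1.002
finger_force: 0.0
t: 2.0
tcp_pos: [0.5434, 0.1415, 0.2311]
eef_rot: [-180.0, -0.0, 162.8]
force: [-0.0, 1.1, -0.7]
gripper_width: 0.999
finger_force: 0.0
```

```bash
python3 -m creep '[0,0.001,0,-0.04,0,0,0, 0,0.001,0,-0.04,0,0,0, 0,0,0,-0.04,0,0,0, 0,0,0,-0.04,0,0,0, 0,0,0,-0.04,0,0,0, 0,0,0,-0.03,0,0,0, 0,0,0,-0.024,0,0,0, 0,0,0,0,0,0,0, 0,0,0,0,0,0,0, 0,0,0,0,0,0,0]' 40
python3 -m creep '[255,0,0,0,0,0,0, 255,0,0,0,0,0,0, 255,0,0,0,0,0,0, 255,0,0,0,0,0,0, 255,0,0,0,0,0,0, 255,0,0,0,0,0,0, 255,0,0,0,0,0,0, 255,0,0,0,0,0,0, 255,0,0,0,0,0,0, 255,0,0,0,0,0,0]' 40
python3 - <<'E'
from h import *
snap('wrist','w1')
E
```

```text
t: 3.0
tcp_pos: [0.5461, 0.1415, 0.0293]
eef_rot: [180.0, 0.1, 162.9]
force: [0.6, -0.5, 0.2]
gripper_width: 1.002
finger_force: 0.0
t: 4.0
tcp_pos: [0.5462, 0.1413, 0.0291]
eef_rot: [179.9, 0.1, 162.8]
force: [-1.5, 2.6, 12.2]
gripper_width: 0.565
finger_force: 39.5
```

View pics/w1.png

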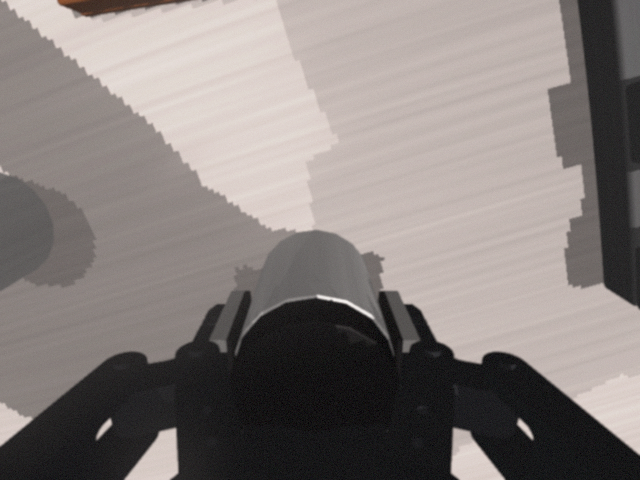

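Can a is gripped, cap at about (315,365) between the pads. Next I lift it and read the force.

```bash
python3 -m creep '[255,0,0,0.01,0,0,0, 255,0,0,0.02,0,0,0, 255,0,0,0.02,0,0,0, 255,0,0,0.01,0,0,0, 255,0,0,0,0,0,0, 255,0,0,0,0,0,0, 255,0,0,0,0,0,0, 255,0,0,0,0,0,0, 255,0,0,0,0,0,0]'
for i in 1 2 3; do python3 -m creep '[255,0,0,0,0,0,0]'; done; python3 -c "
from plant import get_obs
print(get_obs()['joint_efforts'])"
```

```text
t: 4.95
tcp_pos: [0.5452, 0.141, 0.0756]
eef_rot: [-180.0, -0.0, 162.8]
force: [-0.5, 0.2, -5.9]
gripper_width: 0.571
finger_force: 43.5
t: 5.05
tcp_pos: [0.5454, 0.141, 0.0758]
eef_rot: [-180.0, -0.0, 162.8]
force: [0.4, -0.2, -6.5]
gripper_width: 0.567
finger_force: 43.5
t: 5.15
tcp_pos: [0.5455, 0.141, 0.076]
eef_rot: [-180.0, -0.0, 162.8]
force: [0.8, -0.3, -5.3]
gripper_width: 0.568
finger_force: 43.5
t: 5.25
tcp_pos: [0.5455, 0.141, 0.076]
eef_rot: [-180.0, -0.0, 162.8]
force: [0.5, 0.1, -5.9]
gripper_width: 0.573
finger_force: 43.5
[-2.21047070e-03 -9.15522981e+01 -2.94563860e+01 -1.24914051e-03
 -2.74797640e-03 -1.07547422e-05]
```

Lifting a reads about 5.9 N, or 0.60 kg, so a is the loaded one (a light one would read 2.1 N or less). Next I carry it high over the row.

```bash
python3 -m creep '[255,0,0,0.02,0,0,0, 255,0,0,0.03,0,0,0, 255,0,0,0.03,0,0,0, 255,0,0,0.03,0,0,0, 255,0,0,0.03,0,0,0, 255,0,0,0.03,0,0,0, 255,0,0,0.02,0,0,0, 255,0,-0.01,0,0,0,0, 255,0,-0.02,0,0,0,0, 255,0,-0.03,0,0,0,0, 255,0,-0.03,0,0,0,0, 255,0,-0.03,0,0,0,0]' 60
python3 -m creep '[255,-0.002,-0.04,0,0,0,0, 255,-0.002,-0.04,0,0,0,0, 255,-0.002,-0.04,0,0,0,0, 255,-0.002,-0.04,0,0,0,0, 255,-0.002,-0.04,0,0,0,0, 255,-0.002,-0.04,0,0,0,0, 255,-0.002,-0.04,0,0,0,0, 255,0,-0.04,0,0,0,0, 255,0,-0.04,0,0,0,0, 255,0,-0.04,0,0,0,0, 255,0,-0.03,0,0,0,0, 255,0,-0.02,0,0,0,0]'
python3 -m creep '[255,0,-0.01,0,0,0,0, 255,0,0,0,0,0,0, 255,0,0,0,0,0,0, 255,0,0,0,0,0,0]'
python3 - <<'E'
from h import *
snap('scene','s2')
c=load('top0')
# tray rim corners read by eye (outer rim) in top0
g=cv2.cvtColor(c['frame'],cv2.COLOR_RGB2GRAY)
P=np.array([onplane(c,p,.02)[:2] for p in((454,149),(533,144),(544,230),(463,235))]);print(P.round(3),P.mean(0))
E
```

```text
t: 6.45
tcp_pos: [0.5444, 0.0429, 0.2265]
eef_rot: [-179.9, -0.1, 162.8]
force: [0.4, 0.3, -5.8]
gripper_width: 0.56
finger_force: 64.2
t: 7.65
tcp_pos: [0.5327, -0.3174, 0.2264]
eef_rot: [180.0, -0.1, 162.7]
force: [-0.1, 0.7, -5.6]
gripper_width: 0.567
finger_force: 64.3
t: 8.05
tcp_pos: [0.5343, -0.3219, 0.228]
eef_rot: [180.0, -0.0, 162.9]
force: [-0.3, -1.3, -6.0]
gripper_width: 0.565
finger_force: 64.3
[[ 0.612 -0.25 ]
 [ 0.616 -0.39 ]
 [ 0.458 -0.395]
 [ 0.452 -0.255]] [ 0.53457849 -0.32245838]
```

View pics/s2.png

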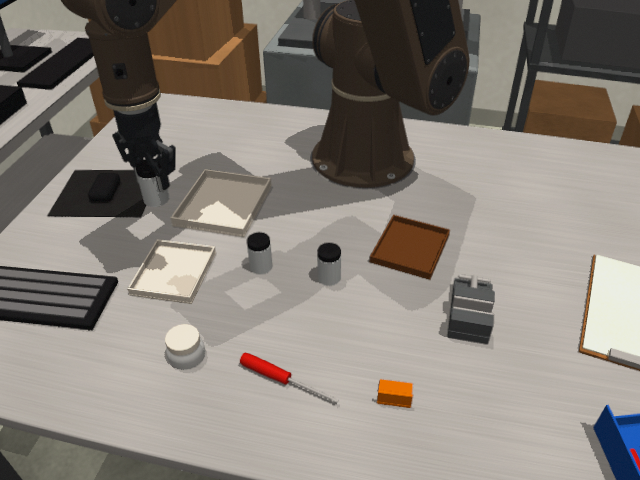

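The scene view shows can a held upright at (150,190), above the tray in this perspective (tray at (172,270)). Cans b and c still stand at (329,262) and (259,252). Next I lower it.

```bash
python3 -m creep '[255,0,0,-0.03,0,0,0, 255,0,0,-0.04,0,0,0, 255,0,0,-0.04,0,0,0, 255,0,0,-0.04,0,0,0, 255,0,0,-0.04,0,0,0, 255,0,0,-0.02,0,0,0, 255,0,0,-0.01,0,0,0, 255,0,0,-0.005,0,0,0, 255,0,0,0,0,0,0, 255,0,0,0,0,0,0, 255,0,0,0,0,0,0, 255,0,0,0,0,0,0]'
python3 -m creep '[255,0,0,-0.003,0,0,0, 255,0,0,-0.003,0,0,0, 255,0,0,-0.003,0,0,0, 255,0,0,0,0,0,0, 255,0,0,0,0,0,0]'
python3 -m creep '[255,0,0,-0.002,0,0,0, 255,0,0,-0.002,0,0,0, 255,0,0,0,0,0,0, 255,0,0,0,0,0,0]'
```

```text
t: 9.3
tcp_pos: [0.5347, -0.3233, 0.0488]
eef_rot: [-180.0, 0.1, 162.8]
force: [0.0, 0.3, -4.9]
gripper_width: 0.566
finger_force: 64.8
t: 9.8
tcp_pos: [0.5343, -0.3229, 0.0407]
eef_rot: [180.0, -0.0, 162.8]
force: [0.2, 0.7, -6.4]
gripper_width: 0.569
finger_force: 64.8
t: 10.2
tcp_pos: [0.5343, -0.323, 0.0377]
eef_rot: [180.0, -0.0, 162.8]
force: [-0.8, 0.1, -7.6]
gripper_width: 0.562
finger_force: 64.8
```

```bash
python3 -m creep '[255,0,0,-0.002,0,0,0, 255,0,0,-0.002,0,0,0, 255,0,0,0,0,0,0, 255,0,0,0,0,0,0]'
python3 -m creep '[255,0,0,-0.001,0,0,0, 255,0,0,-0.001,0,0,0, 255,0,0,0,0,0,0]'
```

```text
t: 10.6
tcp_pos: [0.5343, -0.323, 0.0344]
eef_rot: [180.0, -0.0, 162.8]
force: [0.4, 0.6, -5.5]
gripper_width: 0.568
finger_force: 64.8
t: 10.9
tcp_pos: [0.5344, -0.323, 0.0333]
eef_rot: [-180.0, 0.0, 162.8]
force: [-1.8, 1.9, 2.3]
gripper_width: 0.564
finger_force: 65.6
```

The can has touched the tray floor: force went from −5.5 to +2.3 N. I'll release, rise and check.

```bash
python3 -m creep '[150,0,0,0,0,0,0, 100,0,0,0,0,0,0, 60,0,0,0,0,0,0, 0,0,0,0,0,0,0, 0,0,0,0,0,0,0, 0,0,0,0,0,0,0, 0,0,0,0,0,0,0, 0,0,0,0,0,0,0, 0,0,0,0,0,0,0, 0,0,0,0,0,0,0]'
python3 -m creep '[0,0,0,0.01,0,0,0, 0,0,0,0.03,0,0,0, 0,0,0,0.04,0,0,0, 0,0,0,0.04,0,0,0, 0,0,0,0.04,0,0,0, 0,0,0,0.04,0,0,0, 0,0,0,0.04,0,0,0, 0,0,0,0.02,0,0,0, 0,0,0,0,0,0,0, 0,0,0,0,0,0,0, 0,0,0,0,0,0,0, 0,0,0,0,0,0,0]'
python3 - <<'E'
from h import *
snap('scene','s3')
E
```

```text
t: 11.9
tcp_pos: [0.5344, -0.323, 0.0329]
eef_rot: [180.0, -0.0, 162.8]
force: [0.0, -0.2, -0.4]
gripper_width: 1.001
finger_force: 0.0
t: 13.1
tcp_pos: [0.5339, -0.3227, 0.2398]
eef_rot: [180.0, -0.1, 162.8]
force: [-0.2, 0.3, -0.9]
gripper_width: 1.001
finger_force: 0.0
```

View pics/s3.png

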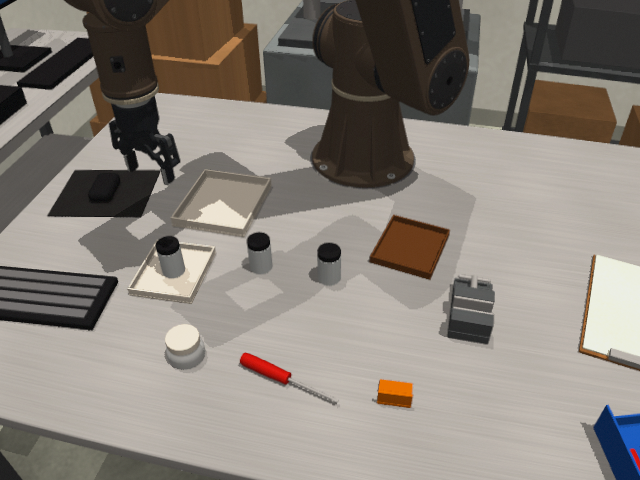

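Can a stands upright in the small white tray at (170,258). Cans b (329,262) and c (259,252) haven't moved, and the gripper is clear.

```bash
python3 -c "
from plant import sign_off
print(sign_off())"
```

```text
the job is handed in; nothing more can be done
None
```

I handed the job in at about 13 s: can a, at the robot's left end, weighed about 0.60 kg, so it is the loaded one; it stands upright in the small white tray, and I left cans b and c untouched without lifting them, since a's weight alone settled it.

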